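# Stow the roller and hold the parts box lid open

## Task

Clear the roller off the lid of the parts box: slide it down over the upright stowage post, fully home on top of the roller already there, and let go of it. Only then lift the box lid by its bar handle (the cam lock is already undone) and hold it open at 60 degrees from closed, give or take 7 degrees; the lid falls if let go, so finish with the gripper still holding it steady at that angle. Leave the strainer basket, the brass plunger and the other roller where they are.

Things in the scene. Friction and masses are not known exactly. Their poses are not given: they have to be found in the camera images.
- box: Fixed grey steel parts box with a hinged steel lid: 200 mm deep (its x), 240 mm wide (its y), 85 mm high, on a 4 mm rubber mat. Origin: centre of its underside; x points from the front (lock side) to the hinge side, z up. Yaw up to 0.3 rad either way. The shut lid is a flat plate from 85 to 89 mm above this origin, overhanging 4 mm.
- lid (a joint): Lid angle in rad: 0 shut and flat (start), growing as the front edge rises and swings back over the hinge; stop at 1.9; 60 degrees is 1.047. Hinge along the box's y axis, almost frictionless: the 0.4 to 0.75 kg lid falls shut when let go below about 90 degrees. The cam lock in its front lip is undone and needs no handling.
- lid_bar (a point): Middle of the lid's handle: a round dark steel bar 10 mm thick along the box's y axis, legs 110 mm apart, its centre line 35 mm above the lid plate and 25 mm behind the box's front face. It moves with the lid: when shut it lies 175 mm to the front of and 39 mm above lid_hinge. Being round, it can turn between finger pads.
- lid_hinge (a point): Middle of the lid's hinge line, on the box's back upper edge, 85 mm above the box's underside and 100 mm behind its centre.
- roller: The loose black nylon roller to stow: a plain ring with vertical axis, 44 mm outer diameter, 22 mm bore, 36 mm high, about 60 g. It starts standing on the shut lid, well behind the bar handle. Origin: centre of its underside, z along its axis.
- stand: Fixed steel stowage post, left or right of the box: round base 90 mm across, 8 mm thick, with an upright 18 mm diameter post in its middle, post top 100 mm above the origin. Origin: centre of the base's underside, z up. The stowed roller sits on the base, its top 44 mm above this origin: there the underside of the roller to stow comes to rest.
- post_top (a point): Centre of the tip of the upright stowage post, 100 mm above the underside of its base. The post tapers over its top 7 mm to 10 mm diameter.
- stowed_roller: The second black nylon roller, same shape (44 mm outer, 22 mm bore, 36 mm high), already threaded on the stowage post, resting on its base; leave it there. Origin: centre of its underside.
- strainer: Bystander: loose blue aluminium sea strainer basket, upright open cylinder 80 mm diameter (92 mm at the rim), 90 mm high with a thin wire bail up to 118 mm; on the side of the box away from the post. Origin: centre of its underside.
- plunger: Bystander: loose brass solenoid plunger standing on its 32 mm flange, 20 mm thick, 55 mm high, on the mat between the robot and the box. Origin: centre of its underside.

How it is judged:
By the outcome, as a careful person would: the job done as asked, in the order asked, and still so for the second after the job is handed in, while the arm keeps its last pose, push and grip.
It also fails if it takes over 58 s, if anything falls off the work surface, if the arm or the gripper's body presses on something with over 40 N, if the wrist force passes 120 N, or if a joint passes its speed limit or range.

## Robot

A 6-joint arm with a two-finger parallel gripper is mounted at the origin on the work surface. World frame = base frame: x ahead of the robot, y to its left, z up, the work surface at z = 0. Lengths are in m, angles in rad, forces in N, time in s.
With the tool pointing down it reaches from about 0.425 to 0.95 m from the base axis. Payload 3.5 kg.
Tool frame: the origin (TCP) lies midway between the tips of the shut fingers; the grasp point (between the pads) lies 19 mm behind it; z points along the fingers, y is the direction in which the jaws open and shut (so a half turn about z gives the same grasp; the last joint's range is limited). The gripper opens to 85 mm and grips with 20 to 120 N. Pads are 22 mm wide; open, the fingers measure 114 mm over their backs; the gripper's body (76 mm by 85 mm) begins 54 mm behind the grasp point. The pads swing forward as they close: fully open they stand 13 mm farther back than shut.
Start: joints at [-1.439, 0.286, 1.577, -0, 1.279, -0.15], TCP at [0.188, -0.648, 0.231] pointing down, gripper open.
Joint ranges: [-2.77, 2.77], [-0.9, 2.22], [0.21, 2.48], [-1.53, 4.67], [0.24, 2.81], [-2.84, 2.84]. Speed limits (rad/s): [2.79, 2.79, 3.14, 3.14, 3.14, 3.14].

## Interface

Orientations are given as a unit quaternion [w, x, y, z].
In Python, from bench import bot, imaging, sign_off gives the robot as it stands.
- The arm moves only by the tool jog_arm, never from a script. Its argument "plan" is a list of rows, each a list of 7 numbers: the shift along the tool's x, y, z in m, then the turn, a rotation vector about the tool's x, y, z in units of 10 degrees (1.0 is 10 degrees), then the gripper's target within -1 to 1 (fully open at 1, half-way at 0, shut at -1). In form: [[dx, dy, dz, ax, ay, az, grip], ...]. A call has 1 to 8 rows; each row is the pose to reach, as a shift and turn from the pose measured when the call began, along the tool's axes at that moment; what a row does not reach only later rows make up. A row lasts 1/8 s, in which the tool goes at most 62.5 mm and 10.7 degrees, less where a joint would pass 70% of its speed; a pose out of reach is approached as far as the arm can. A call with a gripper value outside its range is refused whole. The fingers move at their own pace and stop on an object; "force" is the grip in N (left out, the last holds). Time passes only in rows, so rows that repeat a pose let the fingers close. It gives the time, the measured TCP pose, the force and the opening at its end, in the units of the state.
- bot.observe(): the state, without advancing time (a new reading comes with each control period).
- imaging.get_image(name): name is "scene" or "top" or "wrist"; returns the picture (384x512x3 uint8, red, green, blue); there is no depth.
- imaging.get_calibration(name): a dict with "fovy" (degrees; the focal length in pixels is half the picture's height over the tangent of half this angle, whatever the lens; pixels are square), "cx", "cy" (the principal point, pixels), "k1" (the pictures are not rectified: a ray, as slopes to the right and down, at radius r is drawn at 1 + k1 r^2 times it, then the intrinsics apply), "R" (3x3) and "t" (3): a world point X has camera coordinates R X + t. Camera axes: x right, y down, z forward; pixel columns grow to the right and rows downward; lengths in m; the calibration is good to about 2 mm. A picture is of the moment at which its call begins: read the wrist's pose just before it. get_calibration takes no time and is no camera call; for the wrist camera it gives the pose at the moment of the call.
- sign_off(): hands the job in, once; it reports no verdict.
The state is a dict: "time_s": time; "joint_positions": joint angles; "dq": joint speeds; "joint_torque": joint torques, N m; "position": TCP position; "tcp_rot": TCP orientation; "wrist_force": force on the tool from outside, world axes, zero at the start; "moment": the same for the moment, N m; "opening": opening from 0.0 (shut) to 1.0 (fully open).
Only numpy, scipy, OpenCV 4.12 (cv2) and the standard library are available. Lean on these libraries where they do the work, as an engineer would, in place of code of your own. Each camera call takes 0.05 s, during which the arm holds its last target. There are 200 camera calls.

## Working session

There is one attempt and no reset: what is moved stays moved. The work goes in short steps, Python scripts to look and compute and a tool call to move; the robot and the scene stay as the last step left them, time stands still between calls to the robot, and variables do not carry over. Pictures are saved under pics/ and viewed, about 8 in all and at most 12, crops included, and the job is handed in when it is done.

Besides the shell and the picture viewer there is one more tool, called after "Request:" in YAML: its name, and indented under it one key for each argument. jog_arm: Moves the arm, as the interface text tells. Its arguments: {"type":"object","properties":{"plan":{"type":"array","items":{"type":"array","items":{"type":"number"}}},"force":{"type":"number"}},"required":["plan"]}

```bash
mkdir -p pics; ls; python3 - <<'E'
from bench import bot, imaging
import cv2
print(bot.observe())
for n in("scene","top"):
    cv2.imwrite(f"pics/{n}0.png",imaging.get_image(n)[:,:,::-1]); print(n,imaging.get_calibration(n))
E
```

```text
pics
{'time_s': 0.0, 'joint_positions': array([-1.43900253e+00,  2.87149022e-01,  1.57815066e+00,  3.73271458e-05,
        1.27862146e+00, -1.50008681e-01]), 'dq': array([-0.00053033, -0.00208009,  0.0012119 , -0.00246403,  0.00030385,
        0.00150484]), 'joint_torque': array([-1.65144731e-03, -4.05985951e+01, -2.92627412e+01, -2.39091933e-04,
        5.72160716e-03, -4.31828994e-06]), 'position': array([ 0.1876542 , -0.64771497,  0.22997255]), 'tcp_rot': array([-1.16403245e-03,  9.90089919e-01,  1.40430043e-01,  2.84687237e-05]), 'wrist_force': array([-0.30355857,  0.41819119, -0.42433683]), 'moment': array([ 0.02437903,  0.00665048, -0.01358446]), 'opening': 1.003614999342601}
scene {'fovy': 45.101839768012475, 'cx': 251.57068356098955, 'cy': 192.9372186750175, 'k1': -0.16559524470118156, 'R': array([[-0.8809771 ,  0.4731348 ,  0.00477613],
       [ 0.27876171,  0.52715778, -0.80274316],
       [-0.3823235 , -0.70586694, -0.5963058 ]]), 't': array([ 0.48279976, -0.05586184,  1.36161127])}
top {'fovy': 50.4960706840374, 'cx': 253.65403077020437, 'cy': 189.65837469104173, 'k1': -0.02756222974739745, 'R': array([[ 0.01682771, -0.99984503,  0.00517235],
       [-0.99381816, -0.01729359, -0.10966495],
       [ 0.1097374 , -0.00329496, -0.99395515]]), 't': array([-0.02060146,  0.55428943,  1.13831014])}
```

View pics/scene0.png

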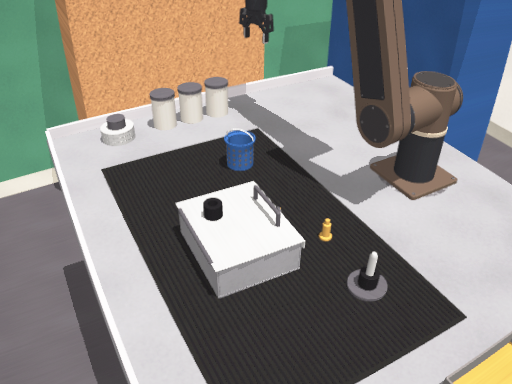

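View pics/top0.png

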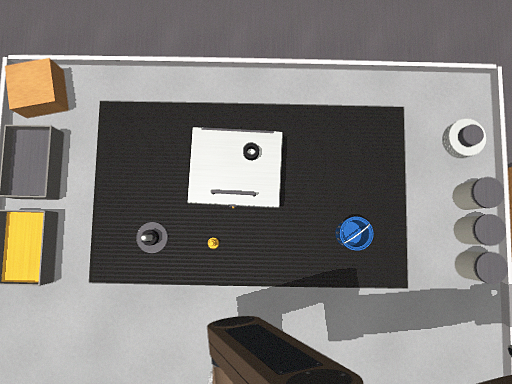

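Both views: in the top one the lid's corners lie near (194,127), (283,131), (280,208), (188,205), the roller at (251,151), the bar from (212,192) to (257,194), the post at (150,237), the plunger at (213,243) and the strainer at (356,232). I'll enlarge for a finer reading.

```bash
cat > h.py <<'E'
import numpy as np, cv2
from bench import bot, imaging
from scipy.spatial.transform import Rotation as Ro
def K(c):
    f=192/np.tan(np.radians(c["fovy"])/2)
    return np.array([[f,0,c["cx"]],[0,f,c["cy"]],[0,0,1.]]), np.array([c["k1"],0,0,0.])
def ray(c,uv):
    k,d=K(c); n=cv2.undistortPoints(np.array([[uv]],float),k,d)[0,0]
    R=np.array(c["R"]); return -R.T@np.array(c["t"]), R.T@np.array([n[0],n[1],1])
def atz(c,uv,z):
    o,d=ray(c,uv); return o+d*(z-o[2])/d[2]
def proj(c,X):
    k,d=K(c); return cv2.projectPoints(np.array(X,float).reshape(-1,1,3),cv2.Rodrigues(np.array(c["R"]))[0],np.array(c["t"]),k,d)[0][:,0]
def rot(o): q=o["tcp_rot"]; return Ro.from_quat([q[1],q[2],q[3],q[0]])
def delta(o,p,Rt=None):
    "shift in tool axes and turn (10 deg units) to TCP position p, rotation Rt"
    r=rot(o); s=r.inv().apply(np.array(p)-o["position"])
    t=(r.inv()*Rt).as_rotvec()*18/np.pi if Rt is not None else np.zeros(3)
    return np.round(s,4),np.round(t,3)
E
python3 - <<'E'
from h import *
c=imaging.get_calibration("top")
P={"c1":(194,127,.093),"c2":(283,131,.093),"c3":(280,208,.093),"c4":(188,205,.093),"rol":(251,151,.129),"b1":(212,192,.128),"b2":(257,194,.128),"base":(152,238,.012),"tip":(149,237,.104),"pl":(213,243,.05),"str":(356,232,.09)}
for n,(u,v,z) in P.items(): print(n,atz(c,(u,v),z).round(4))
cv2.imwrite("pics/crop.png",cv2.resize(cv2.imread("pics/top0.png")[120:260,125:295],None,fx=4,fy=4,interpolation=cv2.INTER_CUBIC))
E
```

```text
c1 [0.7191 0.1569 0.093 ]
c2 [ 0.7121 -0.0892  0.093 ]
c3 [ 0.499 -0.083  0.093]
c4 [0.5028 0.166  0.093 ]
rol [ 0.6469 -0.002   0.129 ]
b1 [0.5357 0.0985 0.128 ]
b2 [ 0.5325 -0.0198  0.128 ]
base [0.4114 0.2793 0.012 ]
tip [0.4151 0.2651 0.104 ]
pl [0.4011 0.0996 0.05  ]
str [ 0.4377 -0.2894  0.09  ]
```

View pics/crop.png

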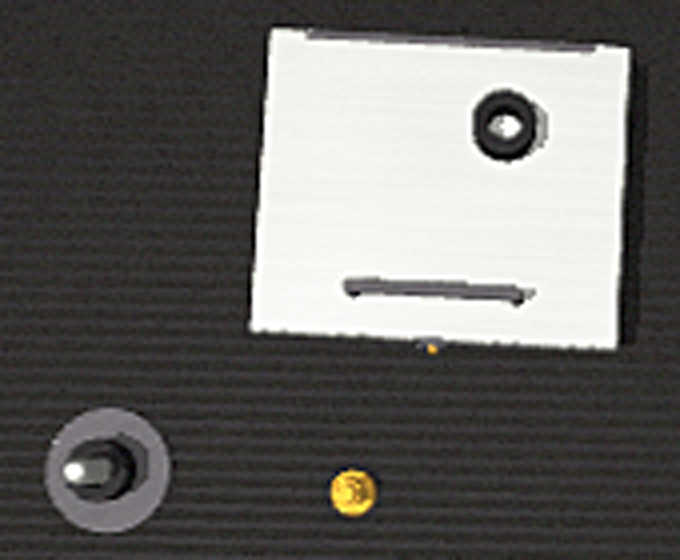

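The crop shows the lid's corners at crop (271,28), (630,46), (617,349), (250,331), the roller's top at (504,125), the bar ends at (347,287) and (525,294), the base disc's centre at (108,470), the post tip at (75,470).

```bash
python3 - <<'E'
from h import *
c=imaging.get_calibration("top")
P={"c1":(271,28,.093),"c2":(630,46,.093),"c3":(617,349,.093),"c4":(250,331,.093),"rol":(504,125,.129),"b1":(347,287,.128),"b2":(525,294,.128),"base":(108,470,.012),"tip":(75,470,.104),"pl":(355,492,.05)}
W={}
for n,(u,v,z) in P.items(): W[n]=atz(c,(125+u/4-.4,120+v/4-.4),z); print(n,W[n].round(4))
for a,b in(("c4","c1"),("c3","c2")): d=W[b]-W[a]; print("yaw",np.arctan2(d[1],d[0]),np.linalg.norm(d))
for a,b in(("c2","c1"),("c3","c4"),("b2","b1")): d=W[b]-W[a]; print("yaw",np.arctan2(-d[0],d[1]),np.linalg.norm(d))
print("lid centre",np.mean([W[k] for k in("c1","c2","c3","c4")],0))
s=imaging.get_calibration("scene")
# scene checks
print("scene tip",atz(s,(373,253),.104),"rol top",atz(s,(213,204),.129),"bar ends proj",proj(s,[W["b1"],W["b2"],W["rol"],W["tip"]]))
print(delta(bot.observe(),[.645,-.003,.30]))
E
```

```text
c1 [0.7201 0.1615 0.093 ]
c2 [ 0.7118 -0.0868  0.093 ]
c3 [ 0.5021 -0.0798  0.093 ]
c4 [0.51   0.1687 0.093 ]
rol [ 0.6472 -0.0009  0.129 ]
b1 [0.5374 0.1003 0.128 ]
b2 [ 0.5348 -0.0167  0.128 ]
base [0.414  0.2806 0.012 ]
tip [0.4145 0.2801 0.104 ]
pl [0.4022 0.0986 0.05  ]
yaw -0.03381543114253967 0.21026894656408868
yaw -0.032966363921304205 0.2098565633121945
yaw -0.0334498441907696 0.24844314094283215
yaw -0.031791124440244706 0.24862181605106135
yaw -0.022129591403147398 0.11704564572292384
lid centre [0.61099156 0.04089599 0.093     ]
scene tip [0.41428923 0.28104413 0.104     ] rol top [0.64968565 0.00576064 0.129     ] bar ends proj [[277.86760793 213.11331543]
 [253.41299566 185.17639272]
 [212.7600264  202.0668623 ]
 [372.63680564 252.76647845]]
(array([ 0.6186, -0.4923, -0.0687]), array([0., 0., 0.]))
```

Sizes and heights agree (lid 210 x 248 mm, bar 117 mm, tip over base, scene camera within 1-2 px). Now over the roller, with the jaws along the box's x.

Request:
jog_arm:
  plan:
    - [0.05,-0.04,-0.06,0,0,-0.9,1]
    - [0.619,-0.492,-0.069,0,0,-1.8,1]
    - [0.619,-0.492,-0.069,0,0,-2.7,1]
    - [0.619,-0.492,-0.069,0,0,-3.6,1]
    - [0.619,-0.492,-0.069,0,0,-4.5,1]
    - [0.619,-0.492,-0.069,0,0,-5.4,1]
    - [0.619,-0.492,-0.069,0,0,-6.3,1]
    - [0.619,-0.492,-0.069,0,0,-7.2,1]
  force: 60

```text
time_s: 1.1
position: [0.468, -0.2521, 0.2889]
tcp_rot: [-0.001, 0.717, 0.697, 0.001]
wrist_force: [0.7, -0.5, -0.2]
opening: 1.001
```

```bash
cat >> h.py <<'E'
def down(yaw): # tool x at world yaw, z down
    return Ro.from_matrix(np.array([[np.cos(yaw),np.sin(yaw),0],[np.sin(yaw),-np.cos(yaw),0],[0,0,-1.]]))
YAW=np.pi/2-.033
E
python3 - <<'E'
from h import *
o=bot.observe(); print(o["time_s"],o["position"],o["joint_positions"].round(2)); print(delta(o,[.647,-.001,.25],down(YAW)))
E
```

```text
1.1 [ 0.46795823 -0.25206414  0.28894907] [-0.69 -0.07  1.86  0.    1.35 -0.66]
(array([0.2558, 0.1721, 0.0394]), array([-0.003, -0.013,  0.032]))
```

Request:
jog_arm:
  plan:
    - [0.256,0.172,0.039,0,0,0.03,1]
    - [0.256,0.172,0.039,0,0,0.03,1]
    - [0.256,0.172,0.039,0,0,0.03,1]
    - [0.256,0.172,0.039,0,0,0.03,1]
    - [0.256,0.172,0.039,0,0,0.03,1]
    - [0.256,0.172,0.039,0,0,0.03,1]
    - [0.256,0.172,0.039,0,0,0.03,1]

```text
time_s: 1.98
position: [0.6465, -0.0007, 0.2497]
tcp_rot: [-0.001, 0.718, 0.696, -0.0]
wrist_force: [-0.2, 0.5, -0.3]
opening: 1.002
```

```bash
python3 - <<'E'
from h import *
o=bot.observe(); c=imaging.get_calibration("wrist"); im=imaging.get_image("wrist")
print(o["time_s"],o["position"],o["wrist_force"]); 
print("roller proj",proj(c,[[.6472,-.0009,.129],[.6472,-.0009,.093]]), "lid front",proj(c,[[.536,.042,.128]]))
cv2.imwrite("pics/w1.png",im[:,:,::-1])
import pickle; pickle.dump((o,c),open("w1.pkl","wb"))
E
```

```text
1.975 [ 0.6464975  -0.00071006  0.24965853] [-0.24690815  0.47542114 -0.27155507]
roller proj [[250.84776845 189.05460611]
 [250.87386191 179.24981539]] lid front [[132.92959429 149.35042275]]
```

View pics/w1.png

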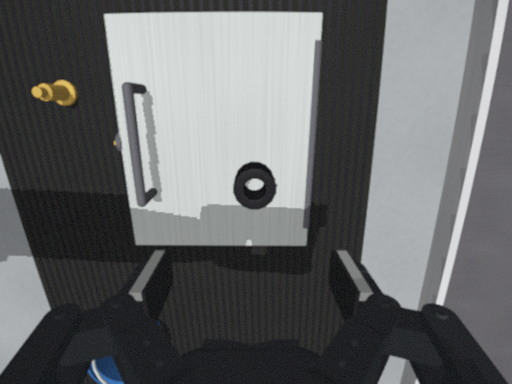

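The wrist view shows the roller's top ring about (255,188), the bar from (128,88) to (142,203); the roller is some 3-4 px toward +x of my prediction.

```bash
python3 - <<'E'
from h import *
import pickle; o,c=pickle.load(open("w1.pkl","rb"))
print(atz(c,(254.5,189),.129), "bar",atz(c,(128.5,88),.128),atz(c,(141,203),.128)); print(delta(bot.observe(),[.649,-.001,.096],down(YAW)))
E
```

```text
[ 0.65080457 -0.00095429  0.129     ] bar [0.54076694 0.09697611 0.128     ] [ 0.53518656 -0.0125909   0.128     ]
(array([0.0002, 0.0027, 0.1542]), array([-0.007, -0.011, -0.001]))
```

Request:
jog_arm:
  plan:
    - [0,0.003,0.06,0,0,0,1]
    - [0,0.003,0.11,0,0,0,1]
    - [0,0.003,0.14,0,0,0,1]
    - [0,0.003,0.154,0,0,0,1]
    - [0,0.003,0.154,0,0,0,-1]
    - [0,0.003,0.154,0,0,0,-1]
    - [0,0.003,0.154,0,0,0,-1]
    - [0,0.003,0.154,0,0,0,-1]
  force: 60

```text
time_s: 3.02
position: [0.651, -0.0016, 0.099]
tcp_rot: [0.001, 0.719, 0.695, 0.002]
wrist_force: [0.3, -1.8, 6.1]
opening: 0.504
```

Request:
jog_arm:
  plan:
    - [0,0,-0.01,0,0,0,-1]
    - [0,0,-0.05,0,0,0,-1]
    - [0,0,-0.11,0,0,0,-1]
    - [0,0,-0.13,0,0,0,-1]
    - [0,0,-0.13,0,0,0,-1]

```text
time_s: 3.65
position: [0.6513, -0.0017, 0.2312]
tcp_rot: [0.002, 0.719, 0.695, 0.003]
wrist_force: [0.9, -1.0, -1.1]
opening: 0.503
```

```bash
python3 - <<'E'
from h import *
o=bot.observe(); c=imaging.get_calibration("wrist"); im=imaging.get_image("wrist")
print(o["time_s"],o["position"],o["tcp_rot"],o["wrist_force"]); 
print(delta(o,[.4143,.2805,.22],down(YAW)))
cv2.imwrite("pics/w2.png",im[:,:,::-1])
import pickle; pickle.dump((o,c),open("w2.pkl","wb"))
E
```

```text
3.65 [ 0.65134374 -0.00173082  0.23122922] [0.00246402 0.7186096  0.69540376 0.00278984] [ 0.91149888 -0.96638069 -1.13167601]
(array([ 0.2743, -0.2463,  0.0096]), array([ 0.043, -0.003,  0.001]))
```

View pics/w2.png

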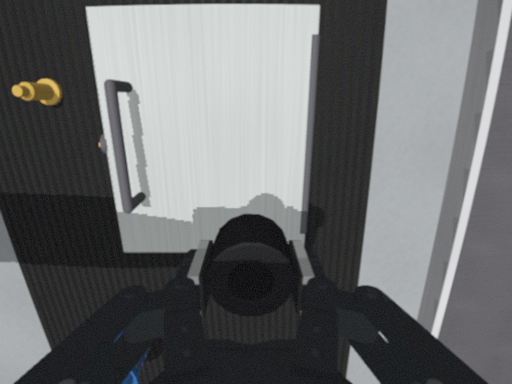

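The roller is held level between the pads: its top face spans columns about 203-300, lowest edge near row 314, bore centred near (252,280). I'll fit its offset in the tool frame from the drawn rim.

```bash
python3 - <<'E'
from h import *
import pickle; o,c=pickle.load(open("w2.pkl","rb"))
r=rot(o); a=np.linspace(0,2*np.pi,73)
def circ(dx,dy,z,R): return proj(c,o["position"]+r.apply(np.c_[dx+R*np.cos(a),dy+R*np.sin(a),0*a+z]))
im=cv2.imread("pics/w2.png")
for dx in(-.004,-.002,0,.002,.004):
  for z in(-.030,.006):
    for R in(.022,.011):
        p=circ(dx,0,z,R); print(dx,z,R,"u",p[:,0].min().round(1),p[:,0].max().round(1),"v",p[:,1].min().round(1),p[:,1].max().round(1))
crop=cv2.convertScaleAbs(im[205:325,180:320],alpha=4,beta=20)
big=cv2.resize(crop,None,fx=5,fy=5,interpolation=cv2.INTER_CUBIC)
p=circ(0,0,-.030,.022); q=circ(0,0,-.030,.011)
for P in(p,q): cv2.polylines(big,[np.int32((P-[180,205])*5+2)],True,(0,0,255),1)
cv2.imwrite("pics/w2c.png",big)
E
```

```text
-0.004 -0.03 0.022 u 203.5 295.0 v 251.5 327.1
-0.004 -0.03 0.011 u 226.4 272.1 v 272.1 309.9
-0.004 0.006 0.022 u 213.0 286.0 v 219.2 283.3
-0.004 0.006 0.011 u 231.2 267.8 v 236.3 268.3
-0.002 -0.03 0.022 u 203.2 295.3 v 247.6 324.0
-0.002 -0.03 0.011 u 226.2 272.2 v 268.5 306.6
-0.002 0.006 0.022 u 212.8 286.2 v 216.0 280.6
-0.002 0.006 0.011 u 231.1 267.8 v 233.3 265.5
0 -0.03 0.022 u 203.0 295.5 v 243.7 320.9
0 -0.03 0.011 u 226.1 272.4 v 264.8 303.3
0 0.006 0.022 u 212.7 286.3 v 212.8 277.9
0 0.006 0.011 u 231.1 267.9 v 230.2 262.7
0.002 -0.03 0.022 u 202.7 295.8 v 239.7 317.8
0.002 -0.03 0.011 u 226.0 272.5 v 261.0 300.0
0.002 0.006 0.022 u 212.5 286.5 v 209.5 275.2
0.002 0.006 0.011 u 231.0 268.0 v 227.1 259.9
0.004 -0.03 0.022 u 202.5 296.0 v 235.7 314.7
0.004 -0.03 0.011 u 225.9 272.6 v 257.3 296.7
0.004 0.006 0.022 u 212.3 286.6 v 206.2 272.5
0.004 0.006 0.011 u 230.9 268.1 v 224.0 257.0
```

View pics/w2c.png

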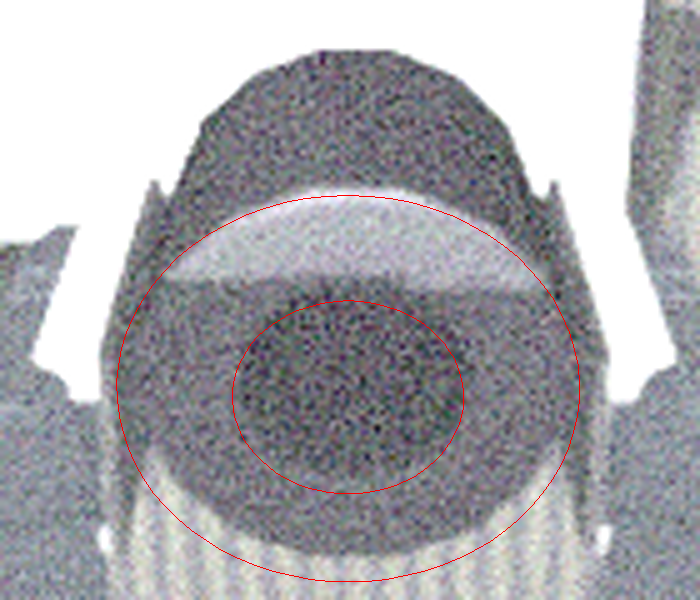

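The drawn rim lies within about 2 mm of the real one and there is no marked tilt; well inside the 6 mm capture of the tapered tip. On to the post.

Request:
jog_arm:
  plan:
    - [0.274,-0.246,0.01,0,0,0,-1]
    - [0.274,-0.246,0.01,0,0,0,-1]
    - [0.274,-0.246,0.01,0,0,0,-1]
    - [0.274,-0.246,0.01,0,0,0,-1]
    - [0.274,-0.246,0.01,0,0,0,-1]
    - [0.274,-0.246,0.01,0,0,0,-1]
    - [0.274,-0.246,0.06,0,0,0,-1]
    - [0.274,-0.246,0.09,0,0,0,-1]

```text
time_s: 4.7
position: [0.4098, 0.28, 0.133]
tcp_rot: [-0.001, 0.718, 0.696, -0.002]
wrist_force: [0.1, 0.3, -0.4]
opening: 0.502
```

```bash
python3 - <<'E'
from h import *
o=bot.observe(); print(o["time_s"],o["position"],o["tcp_rot"],o["wrist_force"]); print(delta(o,[.4143,.2805,.125],down(YAW)))
a=np.linspace(0,2*np.pi,40)
out=[]
for n,(x,y) in {"scene":(310,190),"top":(90,180)}.items():
    c=imaging.get_calibration(n); im=imaging.get_image(n)[:,:,::-1].copy()
    crop=cv2.resize(im[y:y+120,x:x+80*1+40],None,fx=4,fy=4,interpolation=cv2.INTER_CUBIC)
    p=o["position"]
    for X,col in((proj(c,np.c_[p[0]+.022*np.cos(a),p[1]+.022*np.sin(a),0*a+p[2]-.006]),(0,0,255)),(proj(c,np.c_[p[0]+.022*np.cos(a),p[1]+.022*np.sin(a),0*a+p[2]+.030]),(0,255,0)),(proj(c,np.c_[.4143+.009*np.cos(a),.2805+.009*np.sin(a),0*a+.097]),(255,255,0))):
        cv2.polylines(crop,[np.int32((X-[x,y])*4+2)],True,col,1)
    out.append(crop[:, :400])
cv2.imwrite("pics/hov.png",np.hstack(out))
E
```

```text
4.7 [0.40979763 0.28003484 0.1329585 ] [-0.00078137  0.71785578  0.69618775 -0.00225534] [ 0.11080769  0.25450671 -0.3736099 ]
(array([0.0006, 0.0045, 0.0079]), array([-0.024,  0.012,  0.013]))
```

View pics/hov.png

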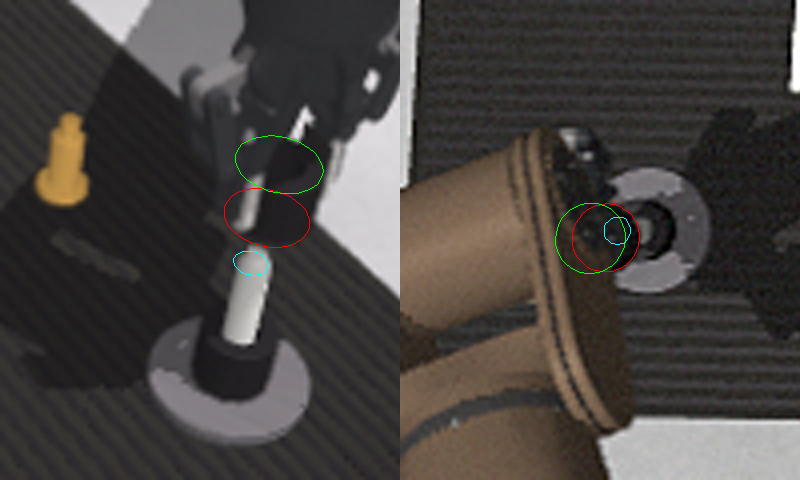

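The roller (red/green rings) hangs over the post, tip in the scene crop near (258,250), within about a millimetre or two of the cyan model. Aligning, then lowering gently.

Request:
jog_arm:
  plan:
    - [0.001,0.004,0,0,0,0,-1]
    - [0.001,0.004,0.008,0,0,0,-1]
    - [0.001,0.004,0.02,0,0,0,-1]
    - [0.001,0.004,0.03,0,0,0,-1]
    - [0.001,0.004,0.04,0,0,0,-1]

```text
time_s: 5.42
position: [0.4121, 0.2793, 0.0904]
tcp_rot: [-0.002, 0.718, 0.696, -0.005]
wrist_force: [-0.3, 0.6, -0.7]
opening: 0.505
```

```bash
python3 - <<'E'
from h import *
o=bot.observe(); print(o["position"],o["wrist_force"],o["moment"]); print(delta(o,[.4138,.2808,.054],down(YAW)))
E
```

```text
[0.41206576 0.27933877 0.09041453] [-0.29394263  0.55201719 -0.69424412] [ 0.0348082  -0.03810906 -0.047499  ]
(array([0.0017, 0.0021, 0.0364]), array([-0.058,  0.027,  0.004]))
```

Underside is at about 0.085, 20 mm below the tip with no force, so it is threaded. On down.

Request:
jog_arm:
  plan:
    - [0.001,0.001,0.01,0,0,0,-1]
    - [0.001,0.001,0.02,0,0,0,-1]
    - [0.001,0.001,0.028,0,0,0,-1]
    - [0.001,0.001,0.034,0,0,0,-1]
    - [0.001,0.001,0.038,0,0,0,-1]
    - [0.001,0.001,0.038,0,0,0,-1]

```text
time_s: 6.18
position: [0.4131, 0.2804, 0.0542]
tcp_rot: [-0.002, 0.718, 0.696, -0.006]
wrist_force: [-4.5, -1.8, 9.1]
opening: 0.503
```

Contact at 9 N just at the expected height. Releasing and rising.

Request:
jog_arm:
  plan:
    - [0,0,0,0,0,0,1]
    - [0,0,0,0,0,0,1]
    - [0,0,0,0,0,0,1]
    - [0,0,0,0,0,0,1]
    - [0,0,-0.05,0,0,0,1]
    - [0,0,-0.1,0,0,0,1]
    - [0,0,-0.15,0,0,0,1]
    - [0,0,-0.18,0,0,0,1]

```text
time_s: 7.18
position: [0.4159, 0.2816, 0.2374]
tcp_rot: [-0.001, 0.718, 0.696, -0.004]
wrist_force: [-0.3, 0.2, -0.2]
opening: 1.001
```

```bash
python3 - <<'E'
from h import *
o=bot.observe(); print(o["time_s"],o["position"],o["wrist_force"],o["opening"]); print(delta(o,[.537,.042,.20],down(YAW)))
c=imaging.get_calibration("scene"); x,y=270,150
im=imaging.get_image("scene")[:,:,::-1][y:y+150,x:x+170]
big=cv2.resize(im,None,fx=4,fy=4,interpolation=cv2.INTER_CUBIC); a=np.linspace(0,2*np.pi,40)
for z in(.012,.048,.084): cv2.polylines(big,[np.int32((proj(c,np.c_[.4138+.022*np.cos(a),.2808+.022*np.sin(a),0*a+z])-[x,y])*4+2)],True,(0,0,255),1)
cv2.imwrite("pics/stow.png",big)
E
```

```text
7.175 [0.41594066 0.2815954  0.23735828] [-0.3424435   0.19417131 -0.16621682] 1.0014127503749652
(array([-0.2355,  0.1289,  0.0373]), array([-0.041,  0.02 ,  0.006]))
```

View pics/stow.png

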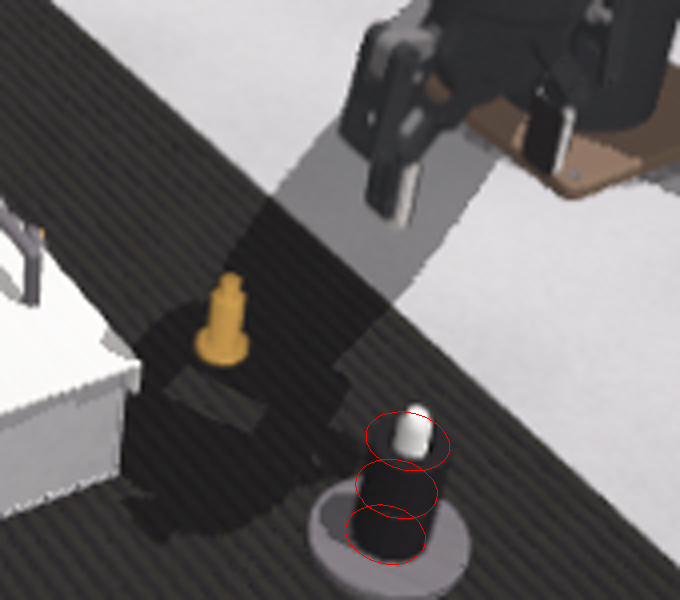

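The roller sits fully home: both rollers fill the modelled rings, with about 20 mm of post showing. Now to the lid bar.

Request:
jog_arm:
  plan:
    - [-0.236,0.129,0.037,-0.04,0.02,0,0]
    - [-0.236,0.129,0.037,-0.04,0.02,0,0]
    - [-0.236,0.129,0.037,-0.04,0.02,0,0]
    - [-0.236,0.129,0.037,-0.04,0.02,0,0]
    - [-0.236,0.129,0.037,-0.04,0.02,0,0]
    - [-0.236,0.129,0.037,-0.04,0.02,0,0]
    - [-0.236,0.129,0.037,-0.04,0.02,0,0]

```text
time_s: 8.1
position: [0.5383, 0.0437, 0.204]
tcp_rot: [0.001, 0.718, 0.696, 0.003]
wrist_force: [0.3, -0.5, -0.1]
opening: 0.496
```

```bash
python3 - <<'E'
from h import *
o=bot.observe(); print(o["time_s"],o["position"]); print(delta(o,[.537,.042,.109],down(YAW)))
E
```

```text
8.1 [0.53830664 0.04367361 0.20401344]
(array([-0.002 , -0.0017,  0.095 ]), array([ 0.026, -0.018,  0.014]))
```

Request:
jog_arm:
  plan:
    - [-0.002,-0.002,0.04,0,0,0,0]
    - [-0.002,-0.002,0.075,0,0,0,0]
    - [-0.002,-0.002,0.095,0,0,0,0]
    - [-0.002,-0.002,0.095,0,0,0,-1]
    - [-0.002,-0.002,0.095,0,0,0,-1]
    - [-0.002,-0.002,0.095,0,0,0,-1]
    - [-0.002,-0.002,0.095,0,0,0,-1]
    - [-0.002,-0.002,0.095,0,0,0,-1]
  force: 60

```text
time_s: 9.1
position: [0.5365, 0.0431, 0.1101]
tcp_rot: [-0.0, 0.718, 0.696, 0.003]
wrist_force: [-3.1, 4.6, 2.4]
opening: 0.092
```

```bash
cat > arc.py <<'E'
from h import *
import sys
# grasp point follows the bar arc; tool tilted by k*angle with the lid
o=bot.observe(); k=.33
ax=np.array([np.sin(.033),np.cos(.033),0]); bx=np.array([np.cos(.033),-np.sin(.033),0])
z=np.array([0,0,1.])
def barpt(th): # relative to shut bar
    b=np.arctan2(.039,.175)+th; r=np.hypot(.175,.039)
    return bx*(.175-r*np.cos(b))+z*(r*np.sin(b)-.039)
B0=np.array([float(v) for v in sys.argv[1:4]])  # shut bar
print(o["time_s"],o["position"],o["wrist_force"],o["opening"])
for d in map(float,sys.argv[4:]):
    th=np.radians(d); Rt=Ro.from_rotvec(ax*th*k)*down(YAW)
    p=B0+barpt(th)+Rt.apply([0,0,.019]); print(d,p.round(4),*delta(o,p,Rt))
E
python3 arc.py .537 .042 .128 5 10 15 20 25 30 35 40 45 50 55 60
```

```text
9.1 [0.53649784 0.04313852 0.1101164 ] [-3.05092474  4.56351958  2.37908277] 0.09190196617406486
5.0 [0.5405 0.0419 0.1241] [-0.0011  0.0041 -0.014 ] [ 0.189 -0.03   0.013]
10.0 [0.5453 0.0417 0.1388] [-0.001   0.009  -0.0287] [ 0.354 -0.03   0.013]
15.0 [0.5514 0.0415 0.153 ] [-0.0009  0.0151 -0.0429] [ 0.519 -0.03   0.013]
20.0 [0.5587 0.0413 0.1666] [-0.0009  0.0225 -0.0564] [ 0.684 -0.03   0.014]
25.0 [0.5671 0.041  0.1795] [-0.0008  0.031  -0.0693] [ 0.849 -0.03   0.014]
30.0 [0.5767 0.0407 0.1916] [-0.0008  0.0406 -0.0813] [ 1.014 -0.029  0.015]
35.0 [0.5872 0.0403 0.2027] [-0.0007  0.0511 -0.0924] [ 1.179 -0.029  0.015]
40.0 [0.5986 0.04   0.2129] [-0.0007  0.0626 -0.1025] [ 1.344 -0.029  0.016]
45.0 [0.6109 0.0396 0.222 ] [-0.0007  0.075  -0.1115] [ 1.509 -0.029  0.016]
50.0 [0.6239 0.0391 0.2299] [-0.0007  0.088  -0.1194] [ 1.674 -0.029  0.016]
55.0 [0.6376 0.0387 0.2367] [-0.0007  0.1017 -0.1261] [ 1.839 -0.028  0.017]
60.0 [0.6518 0.0382 0.2422] [-0.0007  0.1159 -0.1316] [ 2.004 -0.028  0.017]
```

Gripped (opening ≈ 8-10 mm). Lifting along the arc, tilting the tool a third of the lid's angle.

Request:
jog_arm:
  plan:
    - [0,0.002,-0.007,0.1,0,0,-1]
    - [0,0.004,-0.014,0.19,0,0,-1]
    - [0,0.0065,-0.0215,0.27,0,0,-1]
    - [0,0.009,-0.029,0.35,0,0,-1]
    - [0,0.012,-0.036,0.43,0,0,-1]
    - [0,0.015,-0.043,0.52,0,0,-1]
    - [0,0.019,-0.05,0.6,0,0,-1]
    - [0,0.0225,-0.0565,0.68,0,0,-1]

```text
time_s: 10.1
position: [0.5571, 0.0425, 0.1667]
tcp_rot: [-0.046, 0.717, 0.695, -0.04]
wrist_force: [-6.6, 2.4, -3.0]
opening: 0.091
```

```bash
python3 arc.py .537 .042 .128 20 25 30 35 40 45 50 55 60
```

```text
10.1 [0.55706698 0.04246155 0.16667394] [-6.57393325  2.36920898 -3.03506912] 0.09088009693159296
20.0 [0.5587 0.0413 0.1666] [-0.0011  0.0017 -0.0002] [-0.036 -0.032  0.016]
25.0 [0.5671 0.041  0.1795] [-0.0011  0.0085 -0.014 ] [ 0.129 -0.032  0.016]
30.0 [0.5767 0.0407 0.1916] [-0.001   0.0165 -0.0271] [ 0.294 -0.032  0.016]
35.0 [0.5872 0.0403 0.2027] [-0.001   0.0256 -0.0394] [ 0.459 -0.032  0.017]
40.0 [0.5986 0.04   0.2129] [-0.0009  0.0357 -0.0509] [ 0.624 -0.031  0.017]
45.0 [0.6109 0.0396 0.222 ] [-0.0009  0.0468 -0.0614] [ 0.789 -0.031  0.018]
50.0 [0.6239 0.0391 0.2299] [-0.0009  0.0588 -0.0709] [ 0.954 -0.031  0.018]
55.0 [0.6376 0.0387 0.2367] [-0.0009  0.0715 -0.0792] [ 1.119 -0.031  0.019]
60.0 [0.6518 0.0382 0.2422] [-0.0009  0.085  -0.0864] [ 1.284 -0.03   0.019]
```

Request:
jog_arm:
  plan:
    - [0,0.008,-0.014,0.13,0,0,-1]
    - [0,0.0165,-0.027,0.29,0,0,-1]
    - [0,0.0255,-0.0395,0.46,0,0,-1]
    - [0,0.0355,-0.051,0.62,0,0,-1]
    - [0,0.047,-0.0615,0.79,0,0,-1]
    - [0,0.059,-0.071,0.95,0,0,-1]
    - [0,0.0715,-0.079,1.12,0,0,-1]
    - [0,0.0715,-0.079,1.12,0,0,-1]

```text
time_s: 11.1
position: [0.6394, 0.0397, 0.2408]
tcp_rot: [-0.114, 0.709, 0.688, -0.107]
wrist_force: [-5.1, 2.7, 6.3]
opening: 0.093
```

```bash
python3 arc.py .537 .042 .128 50 55 60 62
```

```text
11.1 [0.63937577 0.03971954 0.24083201] [-5.05226103  2.72291424  6.28321542] 0.093229456446548
50.0 [0.6239 0.0391 0.2299] [-0.0011 -0.0113  0.0151] [-0.149 -0.032  0.021]
55.0 [0.6376 0.0387 0.2367] [-0.0011 -0.0004  0.0045] [ 0.016 -0.031  0.021]
60.0 [0.6518 0.0382 0.2422] [-0.0011  0.0114 -0.0051] [ 0.181 -0.031  0.022]
62.0 [0.6576 0.038  0.244 ] [-0.0011  0.0164 -0.0087] [ 0.247 -0.031  0.022]
```

Request:
jog_arm:
  plan:
    - [0,0.006,-0.001,0.1,0,0,-1]
    - [0,0.0115,-0.004,0.18,0,0,-1]
    - [0,0.0115,-0.004,0.18,0,0,-1]
    - [0,0.0115,-0.004,0.18,0,0,-1]

```text
time_s: 11.6
position: [0.6521, 0.0393, 0.2458]
tcp_rot: [-0.125, 0.707, 0.686, -0.117]
wrist_force: [-6.0, 1.0, 6.5]
opening: 0.091
```

```bash
python3 arc.py .537 .042 .128 60; python3 - <<'E'
from h import *
# lid outline model at angles, drawn over scene view
c=imaging.get_calibration("scene"); im=imaging.get_image("scene")[:,:,::-1]; x,y=150,90
big=cv2.resize(im[y:y+200,x:x+266],None,fx=3,fy=3,interpolation=cv2.INTER_CUBIC)
bx=np.array([np.cos(.033),-np.sin(.033),0]); by=np.array([np.sin(.033),np.cos(.033),0]); z=np.array([0,0,1.])
H=np.array([.611,.041,.089])+.1*bx
for d,col in((53,(255,0,0)),(60,(0,0,255)),(67,(0,160,0))):
    t=np.radians(d); f=-bx*np.cos(t)+z*np.sin(t); n=bx*np.sin(t)+z*np.cos(t)
    q=[H+f*a+n*.004+by*b for a,b in((.0,.124),(.204,.124),(.204,-.124),(0,-.124))]
    bar=[H+f*.175+n*.039+by*b for b in(.055,-.055)]
    for P,cl in((q,True),(bar,False)): cv2.polylines(big,[np.int32((proj(c,P)-[x,y])*3+1)],cl,col,1)
cv2.imwrite("pics/lid.png",big)
E
```

```text
11.6 [0.65214884 0.0392912  0.24576089] [-6.000128    0.97115339  6.5197995 ] 0.09057713003843028
60.0 [0.6518 0.0382 0.2422] [-0.0011  0.0009  0.0035] [ 0.009 -0.029  0.021]
```

View pics/lid.png

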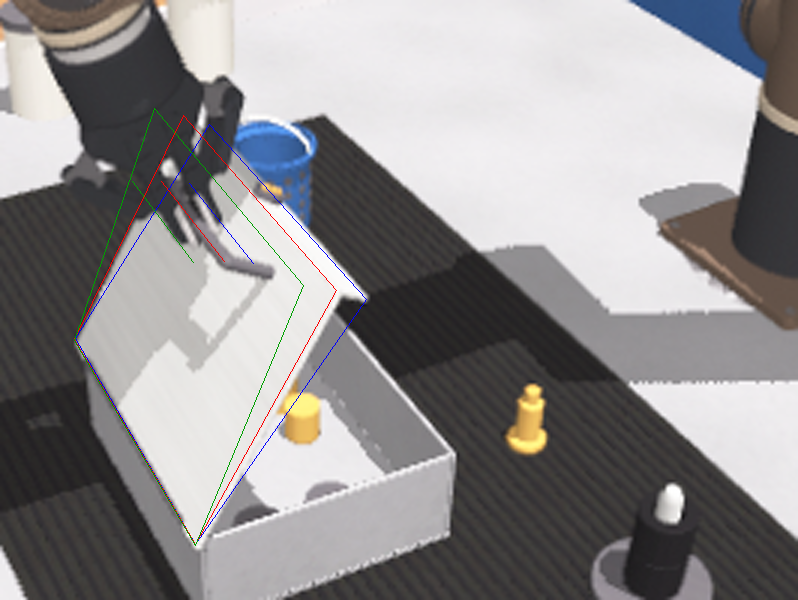

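The lid's near front corner at (338,290) falls on the red 60° model (337,290). Plunger, strainer and both rollers are in place. A short steadiness check, then hand in.

```bash
python3 - <<'E'
from h import *
from bench import sign_off
a=bot.observe()["position"]
for _ in range(6): imaging.get_image("scene")
o=bot.observe(); print(o["time_s"],o["position"]-a,abs(o["dq"]).max(),o["wrist_force"],o["opening"])
if np.linalg.norm(o["position"]-a)<.002: print(sign_off())
E
```

```text
11.95 [-8.17759103e-05 -2.31563721e-06 -5.16383969e-05] 0.0016248341387338793 [-6.05769108  1.85287074  6.51486837] 0.0945562136724693
the job is handed in; nothing more can be done
None
```

The roller is stowed on the post and released. The lid is held open at about 60°, gripped by its bar, and the job was handed in at about 12 s.

- **Roller:** It threaded onto the post without side force. It met the stowed roller with about 9 N at the expected height. After I let go, the camera view showed both rollers filling their modelled places, with about 20 mm of post showing.
- **Lid:** In the last picture the lid's near corner fell within a pixel of the 60° model. Over 0.3 s before handing in, the tool moved less than 0.1 mm and the wrist force stayed near 9 N.
- **Disagreement:** The tool ended about 3.5 mm higher than my arc model predicted. I think the bar slipped or turned slightly between the pads, and the picture still reads 60°.
- **Bystanders:** The strainer, plunger and other roller look undisturbed in the final picture. I checked them by eye only and did not measure them again.

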